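# Lower the telescoping desk tray and load its balls

### The arm

A 6-joint arm with a two-finger parallel gripper is mounted at the origin on a cart in front of the work surface, level with it; the furniture and walls round the work are solid. World frame = base frame: x ahead of the robot, y to its left, z up, the work surface at z = 0. Lengths are in m, angles in rad, forces in N, time in s.
With the tool pointing down it reaches from about 0.3 to 0.75 m from the base axis. Payload 8.5 kg.
Tool frame: the origin (TCP) lies midway between the tips of the shut fingers; the grasp point (between the pads) lies 19 mm behind it; z points along the fingers, y is the line along which they close (so a half turn about z gives the same grasp; the last joint's range is limited). The gripper opens to 88 mm and grips with 3 to 60 N. Pads are 18 mm wide; open, the fingers measure 123 mm over their backs; the gripper's body (75 mm by 187 mm) begins 45 mm behind the grasp point.
Start: joints at [-1.454, 0.381, 1.297, -0, 1.464, -0.215], TCP at [0.179, -0.52, 0.201] pointing down, gripper open.
Joint ranges: [-3.11, 3.11], [-0.89, 2.33], [0.22, 2.48], [-1.42, 4.56], [0.17, 2.85], [-2.88, 2.88]. Speed limits (rad/s): [2.39, 2.39, 3.14, 3.14, 3.14, 3.14].

### API

Orientations are given as [roll, pitch, yaw] about the fixed x, y, z axes, in that order (R = Rz(yaw) Ry(pitch) Rx(roll)).
In Python, from plant import * gives the robot as it stands.
- The arm moves only by the tool step_arm, never from a script. Its argument "moves" is a list of rows, each an object with "jaw": the opening, from 0 (shut) to 1 (fully open); "translation": the shift along the tool's x, y, z in cm, a list of three; "angular": the turn, a rotation vector about the tool's x, y, z in degrees, a list of three. In form: [{"jaw": jaw, "translation": [dx, dy, dz], "angular": [ax, ay, az]}, ...]. A call has 1 to 10 rows; each row is the pose to reach, as a shift and turn from the pose commanded when the call began, along the tool's axes at that moment; what a row does not reach only later rows make up. A row lasts 1/10 s, in which the tool goes at most 50 mm and 8.59 degrees, less where a joint would pass 70% of its speed; a pose out of reach is approached as far as the arm can. A call with a gripper value outside its range is refused whole. The fingers move at their own pace and stop on an object; the grip force is fixed at half the most. Time passes only in rows, so rows that repeat a pose let the fingers close. It gives the time, the measured TCP pose, the force, the opening and the grip force at its end, in the units of the state.
- observe(): the state, without advancing time (a new reading comes with each control period).
- grab_frame(name): name is "scene" or "top"; returns a dict with "color" (400x640x3 uint8, red, green, blue), "z_map" (400x640 float32, m along the optical axis (not along the pixel's ray), 0 where there is no reading), "fx", "fy", "cx", "cy" (pixels), "eye" and "rotation" of the camera in the world. Camera axes: x right, y down, z forward; pixel columns grow to the right and rows downward; lengths in m; the calibration is good to about 2 mm. A picture is of the moment at which its call begins.
- finish_job(): hands the job in; it is judged then, once.
The state is a dict: "time": time; "qpos": joint angles; "qd": joint speeds; "effort": joint torques, N m; "position": TCP position; "eef_rot": TCP orientation; "force": force on the tool from outside, world axes, zero at the start; "torque": the same for the moment, N m; "grip_width": opening from 0.0 (shut) to 1.0 (fully open); "grip_force": force on a finger pad.
Only numpy, scipy, OpenCV 4.12 (cv2) and the standard library are available. Lean on these libraries where they do the work, as an engineer would, in place of code of your own. Each camera call takes 0.05 s, during which the arm holds its last target. There are 200 camera calls.

### The job

The raised little tray on the desk stands too high. Press the sprung steel button in its column so that the tray sinks to the next hole, and once more, so that it locks in the hole in the green band - no lower. Only then set both massage balls, one in each of the tray's two dimples so that they cannot roll, and leave the stapler, the round tin and the glue stick where they stand.

Things in the scene. Friction and masses are not known exactly. Their poses are not given: they have to be found in the camera images.
- stand: Fixed stand. Origin: on the column's axis at desk level, z up; the button and holes are on its -x side. Dark base plate, x -40 to 130, y +-65, 12 mm thick; column foot 48 mm wide to z 26 mm. White upright outer tube, 28 mm diameter, top at z 161 mm, with four holes in a row at z 145, 117, 89, 61 mm, and a 31 mm black collar on top. A 21 mm inner tube slides in it and carries the tray.
- tray (a joint): How far the tray has sunk (m): 0 top hole (start), 0.028 second, 0.056 third (green band), 0.084 lowest. Once the button is pressed in, the tray (0.75 kg) sinks by its own weight in about 0.3 s; the button slides down behind the tube wall and springs out by itself in the next hole, clear of a fingertip that stays at the upper hole. So one press is one hole. The tray does not come up again.
- green_hole (a point): Mouth of the third hole of the outer tube, the one in the 20 mm high green band, 89 mm above the desk; fixed to the stand.
- tray_top (a point): Centre of the top face of the light wooden tray, 120 mm (stand's x) x 160 mm (stand's y) x 12 mm. It lies 42 mm from the column axis along the stand's +x, so the tray reaches from x -18 to 102 mm; height 258 mm minus tray. Beyond the tray's edge on the button side nothing overhangs.
- button (a joint): How far the button is pressed in, in m: 0 out, 0.0075 fully in. It releases the tube at about 0.0045; spring force 2 N out, 4 N pressed in.
- button_tip (a point): Centre of the button's outer face. The button is a steel pin of 12 mm diameter that stands 7 mm out of the outer tube and is pressed along the stand's +x. It sinks with the tray. Pressed flush with the tube it is well past the release point.
- seat_left (a point): Centre of the tray's dimple on the stand's +y side, at the tray's top face (46, 45 mm in the stand's x, y). Round dimple 31 mm wide, 8 mm deep. A seated ball rests on its rim with its centre about 16 mm above this point.
- seat_right (a point): The same for the dimple on the stand's -y side (46, -45 mm).
- wood_ball_center (a point): Centre of a brown wooden massage ball, 44 mm diameter, about 60 g; rolls freely on the desk. Either ball may go in either dimple.
- blue_ball_center (a point): Centre of a blue massage ball, 44 mm diameter, about 60 g; rolls freely.
- stapler: Loose dark blue stapler, 148 mm (its x) x 63 mm (its y) x 44 mm high, origin at the centre of its underside. One ball lies 7 to 15 mm beside its +y flank. To be left alone.
- mint_tin: Loose round tin, 68 mm diameter, 43 mm high, red and white, origin at the centre of its underside. The other ball lies about 12 mm from it. To be left alone.
- glue_stick: Loose upright glue stick, 25 mm diameter, 96 mm high, origin at the centre of its underside, standing at the stand's front right. To be left alone.

How it is judged:
By the outcome, as a careful person would: the job done as asked, in the order asked, and still so for the second after the job is handed in, with the robot touching nothing.
It also fails if it takes over 72 s, if anything falls off the work surface, if the arm or the gripper's body presses on something with over 40 N, if the wrist force passes 120 N, or if a joint passes its speed limit or range.

## Working session

There is one attempt and no reset: what is moved stays moved. The work goes in short steps, Python scripts to look and compute and a tool call to move; the robot and the scene stay as the last step left them, time stands still between calls to the robot, and variables do not carry over. Pictures are saved under pics/ and viewed, at most 12 in all, crops included, and the job is handed in when it is done.

Besides the shell and the picture viewer there is one more tool, called as name(argument=value, ...) on one line, values as JSON. step_arm: Moves the arm, as the interface text tells. Its arguments: {"type":"object","properties":{"moves":{"type":"array","items":{"type":"object","properties":{"jaw":{"type":"number"},"translation":{"type":"array","items":{"type":"number"}},"angular":{"type":"array","items":{"type":"number"}}}}}},"required":["moves"]}

```bash
mkdir -p pics
cat > h.py <<'E'
from plant import *
import numpy as np, cv2
def grab(name,tag=None):
    f=grab_frame(name)
    if tag: cv2.imwrite(f'pics/{tag}.png',f['color'][:,:,::-1])
    return f
def cloud(f):
    z=f['z_map'];v,u=np.mgrid[:z.shape[0],:z.shape[1]]
    p=np.stack([(u-f['cx'])/f['fx']*z,(v-f['cy'])/f['fy']*z,z],-1)
    return p@np.array(f['rotation']).T+np.array(f['eye'])
E
python3 - <<'E'
from h import *
for n in('scene','top'):
    f=grab(n,n+'0'); np.save(n+'0.npy',cloud(f)); print(n,f['eye'],np.round(f['rotation'],3).tolist(),f['fx'],f['cx'],f['cy'])
s=observe();print(s)
E
```

```text
Traceback (most recent call last):
  File "h.py", line 10, in cloud
    return p@np.array(f['rotation']).T+np.array(f['eye'])
           ~~~~~~~~~~~~~~~~~~~~~~~~~~~^~~~~~~~~~~~~~~~~~~
ValueError: operands could not be broadcast together with shapes (400,640) (3,)
```

View pics/scene0.png

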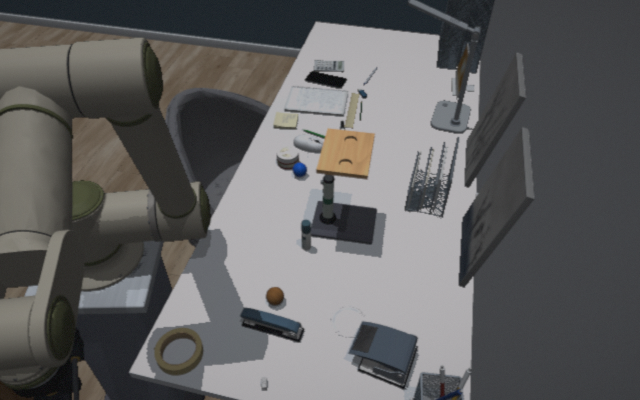

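Run:
```python
from h import *
f=grab('scene'); g=grab('top','top0')
for k in(f,g): print({a:b for a,b in k.items() if a not in('color','z_map')}, k['z_map'][200,320])
print(observe())
```

```text
{'fx': 513.2409805476486, 'fy': 513.2409805476486, 'cx': 313.9064479722444, 'cy': 194.29109597277207, 'eye': array([ 0.54638985, -0.85643579,  1.0455104 ]), 'rotation': array([-2.34478643e+00,  1.14289924e-03, -1.88761203e-02])} 1.4827495
{'fx': 382.21578126893627, 'fy': 382.21578126893627, 'cx': 321.22817076015457, 'cy': 193.9071184535014, 'eye': array([0.47485328, 0.03276019, 1.06364558]), 'rotation': array([-3.03740170e+00,  2.89947277e-04, -1.56745426e+00])} 1.0679127
{'time': 0.15, 'qpos': array([-1.45427658e+00,  3.81060353e-01,  1.29801038e+00,  1.73371333e-05,
        1.46356100e+00, -2.15310559e-01]), 'qd': array([-0.0006865 , -0.0010854 , -0.00143252, -0.00072932, -0.00112443,
       -0.0006718 ]), 'effort': array([ 2.75055820e-03, -4.38082480e+01, -2.24616033e+01,  7.13345292e-02,
        3.43091274e-02, -8.90785873e-05]), 'position': array([ 0.17914552, -0.51976399,  0.20059508]), 'eef_rot': array([-3.14058125e+00, -2.38837876e-04,  3.31828320e-01]), 'force': array([ 0.75085135,  0.05550379, -0.37872895]), 'torque': array([-0.02834131, -0.04595618,  0.01997358]), 'grip_force': 0.0, 'grip_width': 1.0018720425739884}
```

View pics/top0.png

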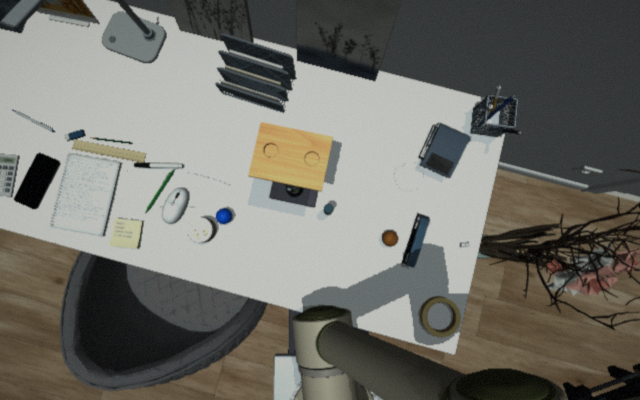

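```bash
cat >> h.py <<'E'
from scipy.spatial.transform import Rotation as R
def cloud(f):
    z=f['z_map'];v,u=np.mgrid[:z.shape[0],:z.shape[1]]
    p=np.stack([(u-f['cx'])/f['fx']*z,(v-f['cy'])/f['fy']*z,z],-1)
    return R.from_euler('xyz',f['rotation']).apply(p.reshape(-1,3)).reshape(p.shape)+f['eye']
def ball(f,P,u,v,r=14):
    # sphere of r=22mm fit to points around pixel
    from scipy.optimize import least_squares
    hsv=cv2.cvtColor(f['color'],cv2.COLOR_RGB2HSV).astype(int)
    m=np.zeros(P.shape[:2],bool);m[v-r:v+r,u-r:u+r]=True
    m&=(abs(hsv[...,0]-hsv[v,u,0])<10)&(hsv[...,1]>100)&(P[...,2]>0.006)&(f['z_map']>0)
    q=P[m]; d=lambda c:np.linalg.norm(q-c,axis=1)-.022
    return least_squares(d,q.mean(0)-[0,0,.015],loss='soft_l1',f_scale=.002).x,m.sum()
E
python3 - <<'E'
from h import *
np.set_printoptions(precision=4,suppress=True)
F=grab('scene');G=grab('top');S=cloud(F);T=cloud(G)
print('desk z',S[250,420],T[150,360],T[250,260])
for n,u,v in(('blue',300,170),('wood',275,296)): print(n,'scene',ball(F,S,u,v))
for n,u,v in(('blue',224,216),('wood',390,238)): print(n,'top',ball(G,T,u,v))
def rect(m,P):
    q=P[m][:,:2].astype(np.float32); r=cv2.minAreaRect(q); return r,m.sum(),P[m][:,2].mean()
m=(abs(T[...,2]-.258)<.012); c=np.zeros_like(m);c[100:200,235:350]=1
print('tray top',rect(m&c,T))
m=(abs(S[...,2]-.258)<.012); c=np.zeros_like(m);c[120:185,310:385]=1
print('tray scene',rect(m&c,S))
m=(abs(S[...,2]-.012)<.006)&(F['color'].max(-1)<70); c=np.zeros_like(m);c[190:250,305:385]=1
print('base scene',rect(m&c,S))
# stapler, tin, glue
for n,(v0,v1,u0,u1),P in(('stapler',(205,275,400,432),T),('tin',(212,246,184,218),T),('glue',(198,220,320,338),T)):
    c=np.zeros(P.shape[:2],bool);c[v0:v1,u0:u1]=1
    print(n,rect(c&(P[...,2]>.02)&(P[...,2]<.2),P),P[c][:,2].max())
for tag,f,(v0,v1,u0,u1) in(('a',F,(120,260,250,390)),):
    cv2.imwrite('pics/crop1.png',cv2.resize(f['color'][v0:v1,u0:u1,::-1],None,fx=4,fy=4,interpolation=cv2.INTER_CUBIC))
E
```

```text
desk z [ 0.8403  0.0005 -0.0025] [ 0.7112 -0.0758  0.0013] [ 0.4301  0.2017 -0.0005]
blue scene (array([0.5223, 0.2998, 0.0203]), np.int64(146))
wood scene (array([ 0.4644, -0.1514,  0.02  ]), np.int64(211))
blue top (array([0.5243, 0.2985, 0.023 ]), np.int64(189))
wood top (array([ 0.4652, -0.1529,  0.0224]), np.int64(169))
tray top (((0.641844630241394, 0.0988251119852066), (0.15996026992797852, 0.12047921866178513), 78.31820678710938), np.int64(4168), np.float64(0.2582786271544184))
tray scene (((0.6399975419044495, 0.09915776550769806), (0.16816890239715576, 0.12053149193525314), 78.40726470947266), np.int64(2274), np.float64(0.2553550171426102))
base scene (((0.6385189294815063, 0.0746338739991188), (0.17762374877929688, 0.16959121823310852), 78.55142974853516), np.int64(1662), np.float64(0.010415923201979786))
stapler (((0.4585675895214081, -0.2206910103559494), (0.035919204354286194, 0.13725124299526215), 67.97602844238281), np.int64(534), np.float64(0.040940521666094326)) 1.0636455778284357
tin (((0.4887341856956482, 0.3466864228248596), (0.06718745827674866, 0.08700541406869888), 15.12606143951416), np.int64(584), np.float64(0.04228375226138042)) 1.0636455778284357
glue (((0.5401870608329773, 0.014947809278964996), (0.023183150216937065, 0.023717135190963745), 46.22667694091797), np.int64(87), np.float64(0.09059759621793032)) 1.0636455778284357
```

View pics/crop1.png

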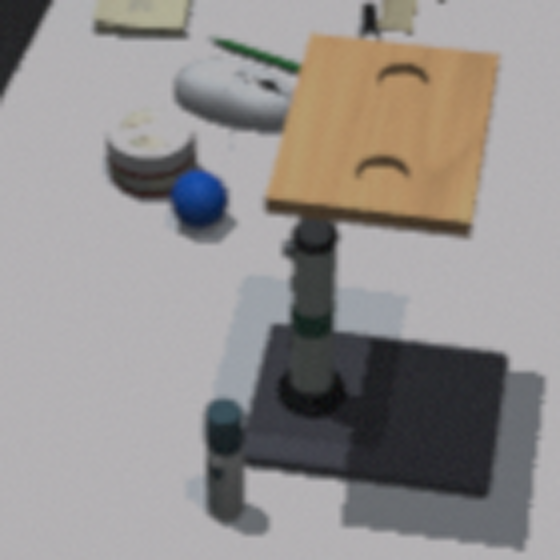

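The scene picture shows the column with the button facing the robot (crop ~ (290,248)), glue stick at front right (225,460), blue ball by the tin (200,197). The wood ball lies by the stapler. The stand's yaw is about -11.6° and its origin about (0.600, 0.107).

```bash
cat >> h.py <<'E'
np.set_printoptions(precision=4,suppress=True)
YAW=np.radians(-11.6); O=np.array([.600,.1073,0])
X=np.array([np.cos(YAW),np.sin(YAW),0]);Y=np.array([-X[1],X[0],0]);Z=np.array([0,0,1.])
def down(yaw): return R.from_euler('xyz',[np.pi,0,yaw])
def tilt(a): # z tool a deg below horizontal along stand +x
    return down(YAW)*R.from_rotvec([0,np.radians(90-a),0])
def st(x,y,z): return O+x*X+y*Y+z*Z
def plan(p,r):
    s=observe();c=R.from_euler('xyz',s['eef_rot'])
    t=c.inv().apply(np.array(p)-s['position'])*100;w=np.degrees((c.inv()*r).as_rotvec())
    print('trans cm',t.round(2),'ang deg',w.round(1),'rows>=',max(np.linalg.norm(t)/5,np.linalg.norm(w)/8.59).round(1))
def state():
    s=observe();d=s['position']-O
    print(s['time'],'pos',s['position'],'stand',np.array([d@X,d@Y,d[2]]),'rpy',s['eef_rot'],'F',s['force'],'q',s['qpos'],'w',s['grip_width'],s['grip_force'])
E
python3 - <<'E'
from h import *
# column axis check from scene cloud
F=grab('scene');S=cloud(F)
d=S-O;sx=d@X;sy=d@Y
m=(abs(sx)<.03)&(abs(sy)<.03)&(S[...,2]>.04)&(S[...,2]<.14)&(F['z_map']>0)
q=S[m]
from scipy.optimize import least_squares
r=least_squares(lambda c:np.hypot(q[:,0]-c[0],q[:,1]-c[1])-.014,O[:2],loss='soft_l1',f_scale=.002)
print('axis',r.x,m.sum())
plan(st(-.08,0,.1395),tilt(35)); plan([.35,-.15,.25],tilt(35))
E
```

```text
axis [0.5993 0.1087] 285
trans cm [ 53.33 -49.66   6.16] ang deg [-14.7  53.6  28.2] rows>= 14.6
trans cm [ 28.2  -29.41  -4.9 ] ang deg [-14.7  53.6  28.2] rows>= 8.2
```

step_arm(moves=[{"jaw": 0, "translation": [28.2, -29.4, -4.9], "angular": [-14.7, 53.6, 28.2]}, {"jaw": 0, "translation": [28.2, -29.4, -4.9], "angular": [-14.7, 53.6, 28.2]}, {"jaw": 0, "translation": [28.2, -29.4, -4.9], "angular": [-14.7, 53.6, 28.2]}, {"jaw": 0, "translation": [28.2, -29.4, -4.9], "angular": [-14.7, 53.6, 28.2]}, {"jaw": 0, "translation": [28.2, -29.4, -4.9], "angular": [-14.7, 53.6, 28.2]}, {"jaw": 0, "translation": [28.2, -29.4, -4.9], "angular": [-14.7, 53.6, 28.2]}, {"jaw": 0, "translation": [28.2, -29.4, -4.9], "angular": [-14.7, 53.6, 28.2]}, {"jaw": 0, "translation": [28.2, -29.4, -4.9], "angular": [-14.7, 53.6, 28.2]}, {"jaw": 0, "translation": [28.2, -29.4, -4.9], "angular": [-14.7, 53.6, 28.2]}, {"jaw": 0, "translation": [28.2, -29.4, -4.9], "angular": [-14.7, 53.6, 28.2]}])

```text
time: 1.3
position: [0.3503, -0.1485, 0.2501]
eef_rot: [3.137, -0.96, -0.197]
force: [0.0, -0.9, 0.2]
grip_width: 0.119
grip_force: 0.0
```

Run:
```python
from h import *
state(); plan(st(-.08,0,.1395),tilt(35))
```

```text
1.3 pos [ 0.3503 -0.1485  0.2501] stand [-0.1932 -0.3008  0.2501] rpy [ 3.1368 -0.9596 -0.1968] F [ 0.0359 -0.9376  0.2361] q [-1.5521 -0.3637  2.2836  1.032   1.1969 -0.178 ] w 0.11883472021371264 0.0
trans cm [ -2.47 -30.09  15.61] ang deg [0.  0.  0.2] rows>= 6.8
```

step_arm(moves=[{"jaw": 0, "translation": [-2.5, -30.1, 15.6], "angular": [0, 0, 0]}, {"jaw": 0, "translation": [-2.5, -30.1, 15.6], "angular": [0, 0, 0]}, {"jaw": 0, "translation": [-2.5, -30.1, 15.6], "angular": [0, 0, 0]}, {"jaw": 0, "translation": [-2.5, -30.1, 15.6], "angular": [0, 0, 0]}, {"jaw": 0, "translation": [-2.5, -30.1, 15.6], "angular": [0, 0, 0]}, {"jaw": 0, "translation": [-2.5, -30.1, 15.6], "angular": [0, 0, 0]}, {"jaw": 0, "translation": [-2.5, -30.1, 15.6], "angular": [0, 0, 0]}, {"jaw": 0, "translation": [-2.5, -30.1, 15.6], "angular": [0, 0, 0]}, {"jaw": 0, "translation": [-2.5, -30.1, 15.6], "angular": [0, 0, 0]}, {"jaw": 0, "translation": [-2.5, -30.1, 15.6], "angular": [0, 0, 0]}])

```text
time: 2.3
position: [0.4736, -0.0077, 0.2083]
eef_rot: [-3.141, -1.029, -0.202]
force: [1.1, 0.5, -0.2]
grip_width: 0.005
grip_force: 0.0
```

Run:
```python
from h import *
f=grab('scene');cv2.imwrite('pics/crop2.png',cv2.resize(f['color'][100:260,230:390,::-1],None,fx=3.5,fy=3.5,interpolation=cv2.INTER_CUBIC))
state(); plan(st(-.0285,0,.1395),tilt(35))
```

```text
2.35 pos [ 0.4741 -0.0076  0.2083] stand [-0.1003 -0.1378  0.2083] rpy [-3.1379 -1.0294 -0.2076] F [ 0.1387 -1.1606  0.4577] q [-0.3407  0.0224  2.2774  2.5664  0.2176 -1.0753] w 0.007424682164724958 0.0
trans cm [ -2.23 -13.78   9.68] ang deg [ 0.  -4.  -0.2] rows>= 3.4
```

View pics/crop2.png

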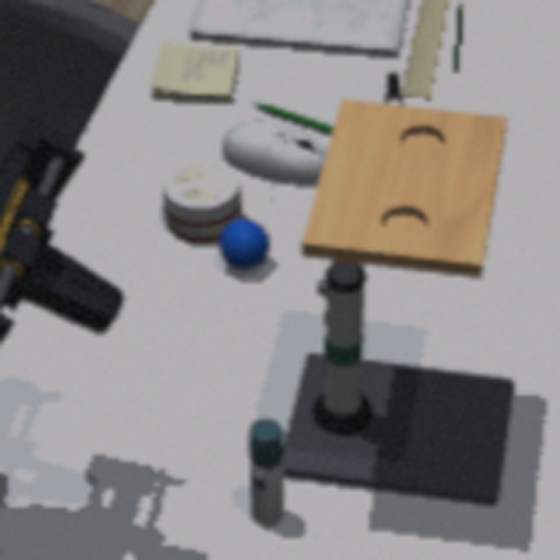

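The picture shows the shut gripper still to the left of the column (~(100,310) in the crop), slowed near a wrist singularity (J5 = 0.22); the stand is untouched. Continuing to the standoff.

Run:
```python
from h import *
plan(st(-.08,0,.1395),tilt(35))
```

```text
trans cm [ -4.88 -13.77   5.27] ang deg [ 0.  -4.  -0.2] rows>= 3.1
```

step_arm(moves=[{"jaw": 0, "translation": [-2.0, -13.8, 6.0], "angular": [0, -4, 0]}, {"jaw": 0, "translation": [-2.0, -13.8, 6.0], "angular": [0, -4, 0]}, {"jaw": 0, "translation": [-2.0, -13.8, 6.0], "angular": [0, -4, 0]}, {"jaw": 0, "translation": [-2.0, -13.8, 6.0], "angular": [0, -4, 0]}, {"jaw": 0, "translation": [-2.0, -13.8, 6.0], "angular": [0, -4, 0]}, {"jaw": 0, "translation": [-2.0, -13.8, 6.0], "angular": [0, -4, 0]}, {"jaw": 0, "translation": [-2.0, -13.8, 6.0], "angular": [0, -4, 0]}, {"jaw": 0, "translation": [-2.0, -13.8, 6.0], "angular": [0, -4, 0]}])

```text
time: 3.15
position: [0.5422, 0.1185, 0.1617]
eef_rot: [-3.141, -0.963, -0.206]
force: [1.0, -0.3, -0.3]
grip_width: 0.007
grip_force: 0.0
```

Run:
```python
from h import *
state();plan(st(-.08,0,.1395),tilt(35))
```

```text
3.15 pos [0.5422 0.1185 0.1617] stand [-0.0588 -0.0007  0.1617] rpy [-3.1413 -0.9626 -0.2062] F [ 1.0489 -0.2979 -0.2535] q [ 0.1527  0.2901  2.0537  4.2954  0.3205 -2.4938] w 0.007246284272172514 0.0
trans cm [-3.03 -0.06 -0.47] ang deg [ 0.2 -0.2 -0.1] rows>= 0.6
```

step_arm(moves=[{"jaw": 0, "translation": [-1.35, 0.0, 1.9], "angular": [0, 0, 0]}, {"jaw": 0, "translation": [-1.35, 0.0, 1.9], "angular": [0, 0, 0]}, {"jaw": 0, "translation": [-1.35, 0.0, 1.9], "angular": [0, 0, 0]}])

```text
time: 3.45
position: [0.5485, 0.1172, 0.1389]
eef_rot: [3.139, -0.96, -0.2]
force: [0.4, 0.1, 0.4]
grip_width: 0.005
grip_force: 0.0
```

Run:
```python
from h import *
f=grab('scene');cv2.imwrite('pics/crop3.png',cv2.resize(f['color'][120:250,260:390,::-1],None,fx=4.5,fy=4.5,interpolation=cv2.INTER_CUBIC))
state(); plan(st(-.0265,0,.1395),tilt(35))
```

```text
3.5 pos [0.5484 0.117  0.1396] stand [-0.0525 -0.0008  0.1396] rpy [ 3.1405 -0.9608 -0.2017] F [ 0.1984 -0.1269  0.2832] q [ 0.1435  0.346   2.0707  4.0958  0.3483 -2.2923] w 0.007420626898928446 0.0
trans cm [ 1.48 -0.08  2.14] ang deg [ 0.  -0.1  0. ] rows>= 0.5
```

View pics/crop3.png

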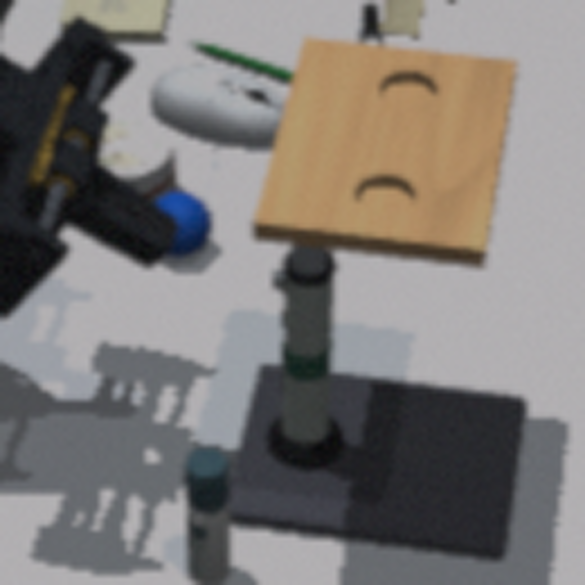

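The picture shows the tray still up, the fingertips near crop (165,250) and the button near crop (280,283). I'll check that gap against projections.

```bash
cat >> h.py <<'E'
def proj(f,p,crop=(0,0,1)):
    c=R.from_euler('xyz',f['rotation']).inv().apply(np.array(p)-f['eye'])
    u,v=f['fx']*c[0]/c[2]+f['cx'],f['fy']*c[1]/c[2]+f['cy']
    return np.round([(u-crop[0])*crop[2],(v-crop[1])*crop[2]],1)
E
python3 - <<'E'
from h import *
f=grab('scene');P=cloud(f);s=observe();c=(260,120,4.5)
print('tcp',proj(f,s['position'],c),'btn',proj(f,st(-.021,0,.145),c),'coltop',proj(f,st(0,0,.161),c))
for u,v in((165,235),(150,240),(130,200)):
    u0,v0=int(u/4.5+260),int(v/4.5+120); p=P[v0,u0];d=p-O;print((u,v),d@X,d@Y,d[2])
E
```

```text
tcp [215.8 277.4] btn [270.2 276.8] coltop [306.9 260.6]
(165, 235) -0.08352889844585706 -0.0006280749395653434 0.1682211671420315
(150, 240) -0.08721777723921267 -0.018279950370850485 0.17979477495337381
(130, 200) -0.10531239953878291 0.006035149565359234 0.18617100296748168
```

Run:
```python
from h import *
s=observe();c=R.from_euler('xyz',s['eef_rot'])
for n in('scene','top'):
    f=grab(n,'x'+n);P=cloud(f)
    q=c.inv().apply((P-s['position']).reshape(-1,3));w=P.reshape(-1,3)
    col=f['color'].reshape(-1,3)
    m=(f['z_map'].ravel()>0)&(abs(q[:,1])<.03)&(abs(q[:,0])<.03)&(q[:,2]>-.09)&(q[:,2]<.02)
    h=q[m];print(n,m.sum(),'zmax',np.sort(h[:,2])[-8:])
    for z0 in np.arange(-.09,.02,.01):
        k=h[(h[:,2]>=z0)&(h[:,2]<z0+.01)]
        if len(k):print(round(z0,3),len(k),'x',k[:,0].min().round(4),k[:,0].max().round(4),'y',k[:,1].min().round(4),k[:,1].max().round(4))
    print('tcp px',proj(f,s['position']))
```

```text
scene 282 zmax [-0.0385 -0.038  -0.0373 -0.037  -0.0367 -0.0363 -0.0363 -0.0357]
-0.09 61 x -0.0133 0.0109 y -0.0206 0.021
-0.08 55 x -0.0101 0.0116 y -0.017 0.0198
-0.07 56 x -0.0137 0.0113 y -0.0158 0.0181
-0.06 50 x -0.011 0.0129 y -0.0155 0.0176
-0.05 45 x -0.013 0.0116 y -0.0155 0.017
-0.04 15 x -0.0083 0.0087 y -0.0151 0.0117
tcp px [308.  181.6]
top 271 zmax [-0.0395 -0.0393 -0.039  -0.0389 -0.0382 -0.0374 -0.0373 -0.0366]
-0.09 69 x -0.0094 0.0146 y -0.0166 0.018
-0.08 52 x 0.0063 0.015 y -0.0154 0.0172
-0.07 46 x -0.0052 0.0149 y -0.0153 0.0169
-0.06 54 x -0.0044 0.015 y -0.0146 0.0158
-0.05 41 x 0.0084 0.0133 y -0.0129 0.0136
-0.04 9 x 0.0102 0.0133 y -0.0099 0.0118
tcp px [286.7 203.3]
```

Both cameras agree that the real fingertips end about 37 mm short of the reported TCP along the tool axis, and they are laterally centred. I'll treat the tip as z = -37 mm and confirm that by contact.

```bash
cat >> h.py <<'E'
TIP=.037  # real tip lies this far behind reported TCP
def plantip(p,r): plan(np.array(p)+TIP*r.apply([0,0,1]),r)
E
python3 - <<'E'
from h import *
plantip(st(-.038,.0005,.1395),tilt(35))
E
```

```text
trans cm [ 0.78 -0.12  4.95] ang deg [ 0.  -0.1 -0.1] rows>= 1.0
```

step_arm(moves=[{"jaw": 0, "translation": [0.3, -0.1, 2.0], "angular": [0, 0, 0]}, {"jaw": 0, "translation": [0.6, -0.1, 3.5], "angular": [0, 0, 0]}, {"jaw": 0, "translation": [0.8, -0.1, 4.9], "angular": [0, 0, 0]}, {"jaw": 0, "translation": [0.8, -0.1, 4.9], "angular": [0, 0, 0]}])

```text
time: 4.05
position: [0.593, 0.1092, 0.1178]
eef_rot: [-3.14, -0.961, -0.205]
force: [0.1, 0.3, 0.9]
grip_width: 0.004
grip_force: 0.0
```

Run:
```python
from h import *
f=grab('scene');cv2.imwrite('pics/crop4.png',cv2.resize(f['color'][140:230,280:370,::-1],None,fx=6,fy=6,interpolation=cv2.INTER_CUBIC))
state(); s=observe();c=R.from_euler('xyz',s['eef_rot'])
p=s['position']-TIP*c.apply([0,0,1]); print('tip',proj(f,p,(280,140,6)),'btn',proj(f,st(-.021,0,.145),(280,140,6)))
plantip(st(-.0195,.0005,.1395),tilt(35))
```

```text
4.1 pos [0.5921 0.1095 0.1179] stand [-0.0082  0.0006  0.1179] rpy [-3.1402 -0.9605 -0.2042] F [-0.0902 -0.5612  0.4596] q [ 0.1069  0.4366  2.0006  3.9818  0.3416 -2.1992] w 0.005652311417317118 0.0
tip [200.5 253.1] btn [240.2 249. ]
trans cm [1.12 0.01 1.53] ang deg [ 0.  -0.  -0.1] rows>= 0.4
```

View pics/crop4.png

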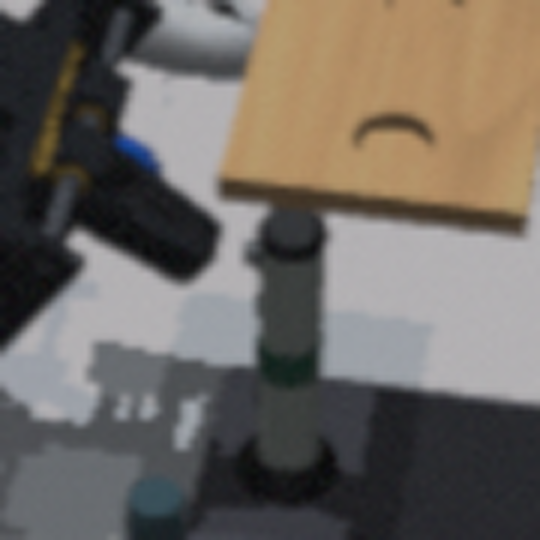

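The picture shows the fingertip end at (215,245), just left of the button at (248,253) and level with it, so the 37 mm offset holds. Pressing along stand +x next.

step_arm(moves=[{"jaw": 0, "translation": [0.3, 0, 0.41], "angular": [0, 0, 0]}, {"jaw": 0, "translation": [0.57, 0, 0.82], "angular": [0, 0, 0]}, {"jaw": 0, "translation": [0.69, 0, 0.98], "angular": [0, 0, 0]}, {"jaw": 0, "translation": [0.75, 0, 1.06], "angular": [0, 0, 0]}, {"jaw": 0, "translation": [0.8, 0, 1.15], "angular": [0, 0, 0]}, {"jaw": 0, "translation": [0.8, 0, 1.15], "angular": [0, 0, 0]}])

```text
time: 4.7
position: [0.6051, 0.1077, 0.117]
eef_rot: [-3.14, -0.959, -0.203]
force: [-3.3, 0.1, -0.3]
grip_width: 0.006
grip_force: 2.0
```

```bash
cat >> h.py <<'E'
def tray():
    f=grab('top');P=cloud(f);d=P-O;a,b=d@X,d@Y
    m=(a>0)&(a<.085)&(abs(b)<.06)&(P[...,2]>.12)&(P[...,2]<.3);print('tray z',np.median(P[m][:,2]),m.sum())
E
python3 - <<'E'
from h import *
state();tray();state()
E
```

```text
4.7 pos [0.6051 0.1077 0.117 ] stand [0.0049 0.0014 0.117 ] rpy [-3.1399 -0.9587 -0.2029] F [-3.3482  0.1467 -0.2783] q [ 0.0975  0.4494  1.9711  3.999   0.3237 -2.2257] w 0.0057182700696525425 2.021757150068879
tray z 0.25862031206200836 2186
4.75 pos [0.6052 0.1077 0.1171] stand [0.005  0.0014 0.1171] rpy [-3.1399 -0.9588 -0.2029] F [-3.9311  0.339   1.2956] q [ 0.0975  0.4494  1.9709  3.999   0.3238 -2.2256] w 0.003979321508724649 2.20013078302145
```

step_arm(moves=[{"jaw": 0, "translation": [0.06, 0, 0.08], "angular": [0, 0, 0]}, {"jaw": 0, "translation": [0.11, 0, 0.16], "angular": [0, 0, 0]}, {"jaw": 0, "translation": [0.11, 0, 0.16], "angular": [0, 0, 0]}])

```text
time: 5.05
position: [0.6072, 0.1072, 0.117]
eef_rot: [-3.14, -0.959, -0.203]
force: [-4.0, 1.0, 0.3]
grip_width: 0.0
grip_force: 1.9
```

Run:
```python
from h import *
state();tray();state()
```

```text
5.05 pos [0.6072 0.1072 0.117 ] stand [0.007  0.0014 0.117 ] rpy [-3.1399 -0.9588 -0.2031] F [-3.9501  0.9566  0.3274] q [ 0.0959  0.4514  1.9665  4.0017  0.3214 -2.2297] w 0.0001852359430513722 1.9399175886064768
tray z 0.2583839432972814 2182
5.1 pos [0.6072 0.1073 0.117 ] stand [0.007  0.0014 0.117 ] rpy [-3.1398 -0.9587 -0.2031] F [-4.4997  1.0178  0.1512] q [ 0.0959  0.4515  1.9665  4.0017  0.3214 -2.2296] w 0.005529222699678833 2.0609193574637175
```

step_arm(moves=[{"jaw": 0, "translation": [0.06, 0, 0.08], "angular": [0, 0, 0]}, {"jaw": 0, "translation": [0.11, 0, 0.16], "angular": [0, 0, 0]}, {"jaw": 0, "translation": [0.11, 0, 0.16], "angular": [0, 0, 0]}])

```text
time: 5.4
position: [0.6098, 0.1066, 0.1175]
eef_rot: [-3.14, -0.96, -0.204]
force: [1.1, -0.4, 0.1]
grip_width: 0.006
grip_force: 0.0
```

Run:
```python
from h import *
state();tray();state()
```

```text
5.4 pos [0.6098 0.1066 0.1175] stand [0.0097 0.0013 0.1175] rpy [-3.1398 -0.9603 -0.2035] F [ 1.0573 -0.449   0.0616] q [ 0.0942  0.4533  1.9609  4.0043  0.3196 -2.2337] w 0.0059091831823199666 0.0038130878874653718
tray z 0.24712115383994054 2118
5.45 pos [0.61   0.1066 0.1177] stand [0.01   0.0013 0.1177] rpy [-3.1398 -0.9609 -0.2037] F [ 0.1345 -0.4191 -0.7352] q [ 0.0941  0.4533  1.9605  4.0042  0.3198 -2.2337] w 0.008847172090838804 0.030500240391120315
```

step_arm(moves=[{"jaw": 0, "translation": [0, 0, 0], "angular": [0, 0, 0]}, {"jaw": 0, "translation": [0, 0, 0], "angular": [0, 0, 0]}, {"jaw": 0, "translation": [0, 0, 0], "angular": [0, 0, 0]}, {"jaw": 0, "translation": [-0.57, 0, -0.82], "angular": [0, 0, 0]}, {"jaw": 0, "translation": [-1.15, 0, -1.64], "angular": [0, 0, 0]}, {"jaw": 0, "translation": [-2.0, 0, -1.0], "angular": [0, 0, 0]}, {"jaw": 0, "translation": [-3.44, 0, 0], "angular": [0, 0, 0]}, {"jaw": 0, "translation": [-3.44, 0, 0], "angular": [0, 0, 0]}])

```text
time: 6.25
position: [0.5888, 0.1109, 0.0873]
eef_rot: [-3.141, -0.956, -0.202]
force: [-0.3, -0.6, -0.1]
grip_width: 0.008
grip_force: 0.0
```

Run:
```python
from h import *
tray();state();plantip(st(-.0195,0,.1115),tilt(35))
```

```text
tray z 0.2306639762509783 2038
6.3 pos [0.5893 0.1108 0.0884] stand [-0.0112  0.0013  0.0884] rpy [-3.1412 -0.9577 -0.202 ] F [-0.065   0.0397 -0.53  ] q [ 0.1103  0.5021  2.0328  3.8197  0.4114 -2.0231] w 0.004288316630813552 0.0
trans cm [1.42 0.13 1.69] ang deg [-0.   0.1  0. ] rows>= 0.4
```

step_arm(moves=[{"jaw": 0, "translation": [0.4, 0, 0.5], "angular": [0, 0, 0]}, {"jaw": 0, "translation": [0.8, 0, 1.1], "angular": [0, 0, 0]}, {"jaw": 0, "translation": [1.0, 0, 1.35], "angular": [0, 0, 0]}, {"jaw": 0, "translation": [1.1, 0, 1.5], "angular": [0, 0, 0]}, {"jaw": 0, "translation": [1.15, 0, 1.57], "angular": [0, 0, 0]}, {"jaw": 0, "translation": [1.15, 0, 1.57], "angular": [0, 0, 0]}])

```text
time: 6.9
position: [0.6097, 0.1066, 0.0901]
eef_rot: [-3.139, -0.961, -0.204]
force: [1.0, 0.2, 0.1]
grip_width: 0.01
grip_force: 0.0
```

Run:
```python
from h import *
tray();state()
```

```text
tray z 0.21790188576371228 1990
6.95 pos [0.6098 0.1066 0.0902] stand [0.0097 0.0013 0.0902] rpy [-3.1393 -0.9611 -0.2042] F [ 0.695  -0.8313 -1.1366] q [ 0.0942  0.5144  1.9863  3.837   0.382  -2.0554] w 0.005553156460684635 0.0
```

step_arm(moves=[{"jaw": 0, "translation": [0, 0, 0], "angular": [0, 0, 0]}, {"jaw": 0, "translation": [0, 0, 0], "angular": [0, 0, 0]}, {"jaw": 0, "translation": [0, 0, 0], "angular": [0, 0, 0]}, {"jaw": 0, "translation": [-0.57, 0, -0.82], "angular": [0, 0, 0]}, {"jaw": 0, "translation": [-1.5, 0, -2.5], "angular": [0, 0, 0]}, {"jaw": 0, "translation": [-1.5, 0, -6.5], "angular": [0, 0, 0]}, {"jaw": 0, "translation": [-1.5, 0, -11], "angular": [0, 0, 0]}, {"jaw": 0, "translation": [-1.5, 0, -14], "angular": [0, 0, 0]}, {"jaw": 0, "translation": [-1.5, 0, -14], "angular": [0, 0, 0]}])

```text
time: 7.85
position: [0.4858, 0.1322, 0.1592]
eef_rot: [-3.138, -0.962, -0.203]
force: [1.5, -0.5, -0.1]
grip_width: 0.002
grip_force: 0.0
```

Run:
```python
from h import *
tray();state()
F=grab('scene');G=grab('top');S=cloud(F);T=cloud(G)
for n,u,v in(('blue',300,170),('wood',275,296)): print(n,'scene',ball(F,S,u,v))
for n,u,v in(('blue',224,216),('wood',390,238)): print(n,'top',ball(G,T,u,v))
# stapler outline
c=np.zeros(T.shape[:2],bool);c[200:280,395:440]=1
q=T[c&(T[...,2]>.012)&(T[...,2]<.06)&(G['color'][...,0]<70)]
print('stapler',cv2.minAreaRect(q[:,:2].astype(np.float32)))
cv2.imwrite('pics/crop5.png',cv2.resize(G['color'][190:290,360:460,::-1],None,fx=5,fy=5,interpolation=cv2.INTER_CUBIC))
```

```text
tray z 0.20272146996901502 1918
7.9 pos [0.4875 0.132  0.1586] stand [-0.1151  0.0016  0.1586] rpy [-3.1383 -0.9618 -0.2034] F [ 0.3764 -0.5341 -0.4773] q [ 0.2234  0.2417  2.1588  4.2548  0.3845 -2.3991] w 0.0036114832112319746 0.0
blue scene (array([0.5218, 0.2996, 0.0202]), np.int64(149))
wood scene (array([ 0.464 , -0.1515,  0.02  ]), np.int64(212))
blue top (array([0.5241, 0.2986, 0.023 ]), np.int64(189))
wood top (array([ 0.4654, -0.1529,  0.0225]), np.int64(166))
stapler ((0.4609328806400299, -0.22155717015266418), (0.028091926127672195, 0.13990972936153412), 71.49154663085938)
```

View pics/crop5.png

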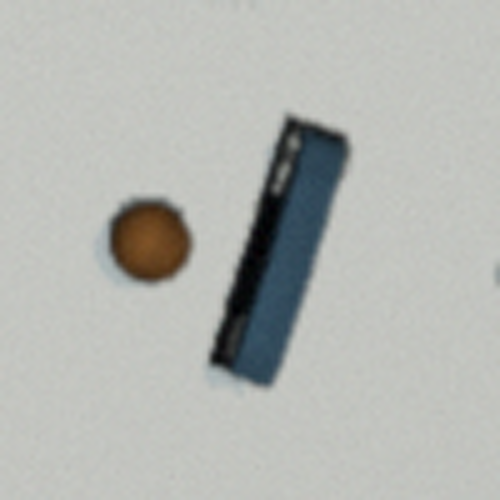

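The tray reads 0.203, so it is locked in the third hole. The crop shows the wood ball at (150,240) and the stapler running from (290,120) to (260,380). Its flank is too near for a finger, so I'll grip along the stapler's long axis (about -16°). First I unwind the wrist the way I came.

Run:
```python
from h import *
plan([.42,-.15,.25],tilt(22)); plan([.42,-.15,.25],down(YAW)*R.from_rotvec([0,np.radians(68),0]))
```

```text
trans cm [ 6.97 28.94 -6.23] ang deg [-0.1 13.  -0. ] rows>= 6.1
trans cm [ 6.97 28.94 -6.23] ang deg [-0.1 13.  -0. ] rows>= 6.1
```

step_arm(moves=[{"jaw": 0, "translation": [3, 5, -4], "angular": [0, 8, 0]}, {"jaw": 0, "translation": [5, 9, -6.2], "angular": [0, 13, 0]}, {"jaw": 0, "translation": [7, 13, -6.2], "angular": [0, 13, 0]}, {"jaw": 0, "translation": [7, 17, -6.2], "angular": [0, 13, 0]}, {"jaw": 0, "translation": [7, 21, -6.2], "angular": [0, 13, 0]}, {"jaw": 0, "translation": [7, 25, -6.2], "angular": [0, 13, 0]}, {"jaw": 0, "translation": [7, 29, -6.2], "angular": [0, 13, 0]}, {"jaw": 0, "translation": [7, 29, -6.2], "angular": [0, 13, 0]}, {"jaw": 0, "translation": [7, 29, -6.2], "angular": [0, 13, 0]}, {"jaw": 0, "translation": [7, 29, -6.2], "angular": [0, 13, 0]}])

```text
time: 9.0
position: [0.4517, -0.0737, 0.255]
eef_rot: [3.138, -1.218, -0.195]
force: [1.3, 0.6, 1.5]
grip_width: 0.002
grip_force: 0.0
```

Run:
```python
from h import *
state()
plan([.42,-.15,.25],tilt(22));
```

```text
9.0 pos [ 0.4517 -0.0737  0.255 ] stand [-0.1089 -0.2071  0.255 ] rpy [ 3.1378 -1.2183 -0.1951] F [1.3255 0.59   1.4722] q [-0.7825 -0.0849  2.3867  2.0459  0.6203 -0.7892] w 0.002313272922084912 0.0
trans cm [-1.03  8.11 -1.33] ang deg [-0.2 -1.8  0.1] rows>= 1.7
```

Run:
```python
from h import *
plan([.45,-.15,.22],down(np.radians(74))); plan([.45,-.15,.22],down(np.radians(-106)))
```

```text
trans cm [-2.83  7.51  2.47] ang deg [ 51.5 -55.7 -73.7] rows>= 12.3
trans cm [-2.83  7.51  2.47] ang deg [-56.8 -52.5  81.6] rows>= 13.1
```

step_arm(moves=[{"jaw": 1, "translation": [-2.8, 7.5, 2.5], "angular": [51.5, -55.7, -73.7]}, {"jaw": 1, "translation": [-2.8, 7.5, 2.5], "angular": [51.5, -55.7, -73.7]}, {"jaw": 1, "translation": [-2.8, 7.5, 2.5], "angular": [51.5, -55.7, -73.7]}, {"jaw": 1, "translation": [-2.8, 7.5, 2.5], "angular": [51.5, -55.7, -73.7]}, {"jaw": 1, "translation": [-2.8, 7.5, 2.5], "angular": [51.5, -55.7, -73.7]}, {"jaw": 1, "translation": [-2.8, 7.5, 2.5], "angular": [51.5, -55.7, -73.7]}, {"jaw": 1, "translation": [-2.8, 7.5, 2.5], "angular": [51.5, -55.7, -73.7]}, {"jaw": 1, "translation": [-2.8, 7.5, 2.5], "angular": [51.5, -55.7, -73.7]}, {"jaw": 1, "translation": [-2.8, 7.5, 2.5], "angular": [51.5, -55.7, -73.7]}, {"jaw": 1, "translation": [-2.8, 7.5, 2.5], "angular": [51.5, -55.7, -73.7]}])

```text
time: 10.0
position: [0.4501, -0.1508, 0.2205]
eef_rot: [2.953, -0.264, 1.0]
force: [-1.0, 0.1, -0.4]
grip_width: 0.894
grip_force: 0.0
```

Run:
```python
from h import *
state()
plan([.465,-.152,.18],down(np.radians(74)));
```

```text
10.0 pos [ 0.4501 -0.1508  0.2205] stand [-0.0949 -0.283   0.2205] rpy [ 2.9531 -0.2641  0.9996] F [-0.9726  0.0549 -0.404 ] q [-0.7583  0.1257  1.6419  0.3075  1.2458 -0.2421] w 0.8941110421116241 0.0
trans cm [-0.37  0.53  4.26] ang deg [ 12.9 -13.4 -18. ] rows>= 3.0
```

step_arm(moves=[{"jaw": 0.8, "translation": [-0.4, 0.5, 4.3], "angular": [12.9, -13.4, -18]}, {"jaw": 0.8, "translation": [-0.4, 0.5, 4.3], "angular": [12.9, -13.4, -18]}, {"jaw": 0.8, "translation": [-0.4, 0.5, 4.3], "angular": [12.9, -13.4, -18]}, {"jaw": 0.8, "translation": [-0.4, 0.5, 4.3], "angular": [12.9, -13.4, -18]}, {"jaw": 0.8, "translation": [-0.4, 0.5, 4.3], "angular": [12.9, -13.4, -18]}])

```text
time: 10.5
position: [0.4654, -0.1504, 0.1795]
eef_rot: [3.137, -0.006, 1.288]
force: [-0.3, -0.0, -0.4]
grip_width: 0.803
grip_force: 0.0
```

Run:
```python
from h import *
state()
s=observe();c=R.from_euler('xyz',s['eef_rot'])
for n in('scene','top'):
    f=grab(n);P=cloud(f);q=c.inv().apply((P-s['position']).reshape(-1,3))
    m=(f['z_map'].ravel()>0)&(abs(q[:,1])<.07)&(abs(q[:,0])<.03)&(q[:,2]>-.1)&(q[:,2]<.05)
    h=q[m];print(n,m.sum())
    for z0 in np.arange(-.1,.05,.01):
        k=h[(h[:,2]>=z0)&(h[:,2]<z0+.01)]
        if len(k)>2:
            for sg in(1,-1):
                j=k[k[:,1]*sg>.02]
                if len(j):print(round(z0,3),sg,len(j),'x',j[:,0].min().round(4),j[:,0].max().round(4),'y',j[:,1].min().round(4),j[:,1].max().round(4))
    cv2.imwrite('pics/d_'+n+'.png',f['color'][:,:,::-1])
f=grab('scene');T=cloud(f);print(ball(f,T,275,296))
plantip([.4647,-.152,.05],down(np.radians(74)))
```

```text
10.5 pos [ 0.4654 -0.1504  0.1795] stand [-0.0801 -0.2795  0.1795] rpy [ 3.1367 -0.006   1.2884] F [-0.3395 -0.0209 -0.3681] q [-0.5595  0.2903  1.5019  0.0072  1.3464 -0.2786] w 0.8028950019644336 0.0
scene 272
-0.1 -1 8 x -0.0108 0.0073 y -0.048 -0.0419
-0.09 -1 31 x -0.0118 0.0107 y -0.0514 -0.0347
-0.08 1 12 x -0.0111 -0.0071 y 0.0362 0.0523
-0.08 -1 30 x -0.011 0.0024 y -0.0515 -0.0344
-0.07 1 25 x -0.0139 0.0006 y 0.0378 0.0513
-0.07 -1 33 x -0.014 0.0075 y -0.0512 -0.0347
-0.06 1 25 x -0.0109 0.0078 y 0.0349 0.0509
-0.06 -1 36 x -0.0121 0.0086 y -0.0494 -0.034
-0.05 1 25 x -0.0104 0.0094 y 0.0366 0.0498
-0.05 -1 31 x -0.0108 0.0091 y -0.0485 -0.0342
-0.04 1 5 x -0.009 -0.0072 y 0.0364 0.0457
-0.04 -1 11 x -0.0096 0.0084 y -0.0449 -0.035
top 0
(array([ 0.4639, -0.1511,  0.0201]), np.int64(209))
trans cm [-0.22 -0.07 16.74] ang deg [ 0.4 -0.3 -0.2] rows>= 3.3
```

View pics/d_scene.png

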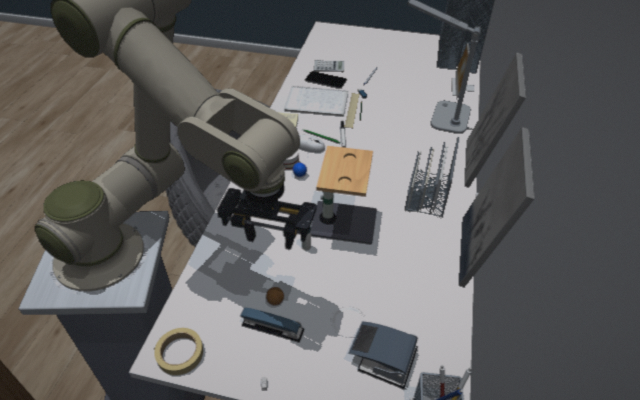

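The picture shows the tray lowered and the open gripper over the wood ball (275,296). The down-pointing fingers again end 37 mm short of the reported TCP. Going down and gripping.

step_arm(moves=[{"jaw": 0.8, "translation": [-0.2, -0.1, 5], "angular": [0.4, -0.3, 0]}, {"jaw": 0.8, "translation": [-0.2, -0.1, 10], "angular": [0.4, -0.3, 0]}, {"jaw": 0.8, "translation": [-0.2, -0.1, 14], "angular": [0.4, -0.3, 0]}, {"jaw": 0.8, "translation": [-0.2, -0.1, 17], "angular": [0.4, -0.3, 0]}, {"jaw": 0.8, "translation": [-0.2, -0.1, 19.5], "angular": [0.4, -0.3, 0]}, {"jaw": 0.8, "translation": [-0.2, -0.1, 21.0], "angular": [0.4, -0.3, 0]}, {"jaw": 0.8, "translation": [-0.2, -0.1, 21.0], "angular": [0.4, -0.3, 0]}, {"jaw": 0.3, "translation": [-0.2, -0.1, 21.0], "angular": [0.4, -0.3, 0]}, {"jaw": 0.3, "translation": [-0.2, -0.1, 21.0], "angular": [0.4, -0.3, 0]}, {"jaw": 0.3, "translation": [-0.2, -0.1, 21.0], "angular": [0.4, -0.3, 0]}])

```text
time: 11.65
position: [0.4658, -0.1514, -0.0284]
eef_rot: [3.14, 0.001, 1.291]
force: [-0.5, 0.0, -0.3]
grip_width: 0.556
grip_force: 0.0
```

step_arm(moves=[{"jaw": 0.3, "translation": [0, 0, 0], "angular": [0, 0, 0]}, {"jaw": 0.3, "translation": [0, 0, 0], "angular": [0, 0, 0]}, {"jaw": 0.3, "translation": [0, 0, 0], "angular": [0, 0, 0]}])

```text
time: 11.95
position: [0.4657, -0.1513, -0.0288]
eef_rot: [3.141, 0.001, 1.291]
force: [-1.6, -0.9, 6.5]
grip_width: 0.483
grip_force: 30.0
```

step_arm(moves=[{"jaw": 0.3, "translation": [0, 0, -1], "angular": [0, 0, 0]}, {"jaw": 0.3, "translation": [0, 0, -4], "angular": [0, 0, 0]}, {"jaw": 0.3, "translation": [0, 0, -8], "angular": [0, 0, 0]}, {"jaw": 0.3, "translation": [0, 0, -12], "angular": [0, 0, 0]}, {"jaw": 0.3, "translation": [0, 0, -16], "angular": [0, 0, 0]}, {"jaw": 0.3, "translation": [0, 0, -20], "angular": [0, 0, 0]}, {"jaw": 0.3, "translation": [0, 0, -24], "angular": [0, 0, 0]}, {"jaw": 0.3, "translation": [0, 0, -25], "angular": [0, 0, 0]}, {"jaw": 0.3, "translation": [0, 0, -25], "angular": [0, 0, 0]}])

```text
time: 12.85
position: [0.4658, -0.151, 0.2219]
eef_rot: [3.14, 0.001, 1.291]
force: [0.5, -0.8, -0.7]
grip_width: 0.482
grip_force: 30.0
```

Run:
```python
from h import *
state();plan(st(.046,-.045,.222),down(np.radians(78.4)))
s=observe();f=grab('scene');P=cloud(f)
print('tcp px',proj(f,s['position']+np.array([0,0,.051])))
u,v=proj(f,s['position']+np.array([0,0,.051])).astype(int); print(ball(f,P,u,v,20), s['position'])
```

```text
12.85 pos [ 0.4658 -0.151   0.2219] stand [-0.0795 -0.28    0.2219] rpy [3.1396 0.0012 1.2913] F [ 0.4558 -0.8263 -0.7356] q [-0.5555  0.2578  1.4196 -0.0006  1.4619 -0.2759] w 0.4817571921459864 29.983267793431878
trans cm [24.4  10.7  -0.01] ang deg [ 0.1  0.1 -4.4] rows>= 5.3
tcp px [268.2 224.1]
(array([ 0.4658, -0.1512,  0.2707]), np.int64(285)) [ 0.4658 -0.151   0.2219]
```

step_arm(moves=[{"jaw": 0.3, "translation": [2, 1, -0.5], "angular": [0, 0, 0]}, {"jaw": 0.3, "translation": [6, 2.6, -0.5], "angular": [0, 0, -1]}, {"jaw": 0.3, "translation": [10, 4.4, -0.5], "angular": [0, 0, -2]}, {"jaw": 0.3, "translation": [14, 6.1, -0.5], "angular": [0, 0, -3]}, {"jaw": 0.3, "translation": [18, 7.9, -0.5], "angular": [0, 0, -4]}, {"jaw": 0.3, "translation": [21.5, 9.4, -0.5], "angular": [0, 0, -4.4]}, {"jaw": 0.3, "translation": [23.8, 10.4, -0.3], "angular": [0, 0, -4.4]}, {"jaw": 0.3, "translation": [24.4, 10.7, 0], "angular": [0, 0, -4.4]}, {"jaw": 0.3, "translation": [24.4, 10.7, 0], "angular": [0, 0, -4.4]}])

```text
time: 13.8
position: [0.6352, 0.0543, 0.2179]
eef_rot: [-3.137, 0.001, 1.369]
force: [-0.3, -0.1, -0.6]
grip_width: 0.487
grip_force: 30.0
```

Run:
```python
from h import *
state();tray();plan(st(.046,-.045,.169),down(np.radians(78.4)))
f=grab('scene');cv2.imwrite('pics/crop6.png',cv2.resize(f['color'][110:230,270:410,::-1],None,fx=5,fy=5,interpolation=cv2.INTER_CUBIC))
c=(270,110,5);print('seatR',proj(f,st(.046,-.045,.202),c),'seatL',proj(f,st(.046,.045,.202),c))
```

```text
13.8 pos [0.6352 0.0543 0.2179] stand [ 0.0451 -0.0448  0.2179] rpy [-3.1365  0.0011  1.3689] F [-0.2525 -0.0996 -0.6137] q [-0.0999  0.5332  0.9922 -0.0005  1.6213  0.102 ] w 0.4869180959437135 29.983347142115235
tray z 0.20283855821745667 314
trans cm [0.07 0.11 4.98] ang deg [-0.2  0.1 -0. ] rows>= 1.0
seatR [371.2 350.6] seatL [396.2 232.4]
```

View pics/crop6.png

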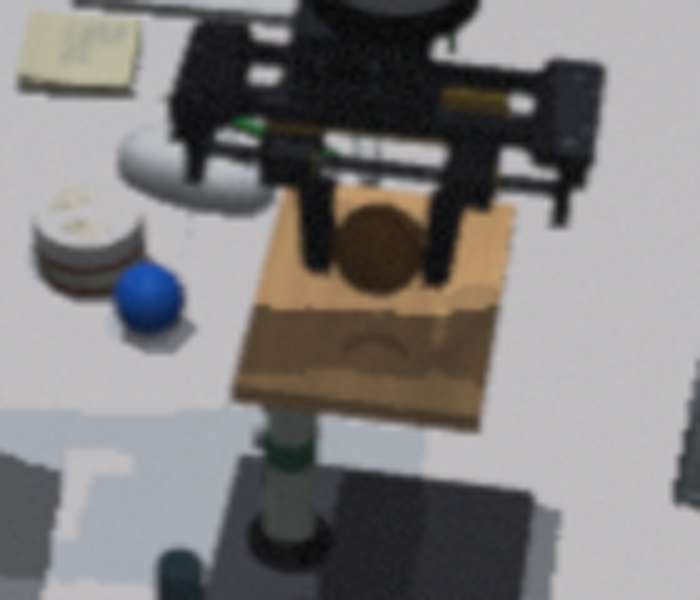

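The picture shows the ball held over the right half of the tray, the right dimple's far rim at (375,345) (its centre predicted at (371,351)), and the button sitting in the green band (265,440). Lowering and releasing.

step_arm(moves=[{"jaw": 0.3, "translation": [0.1, 0.1, 2], "angular": [0, 0, 0]}, {"jaw": 0.3, "translation": [0.1, 0.1, 3.5], "angular": [0, 0, 0]}, {"jaw": 0.3, "translation": [0.1, 0.1, 4.5], "angular": [0, 0, 0]}, {"jaw": 0.3, "translation": [0.1, 0.1, 5.05], "angular": [0, 0, 0]}, {"jaw": 0.3, "translation": [0.1, 0.1, 5.05], "angular": [0, 0, 0]}, {"jaw": 0.3, "translation": [0.1, 0.1, 5.05], "angular": [0, 0, 0]}])

```text
time: 14.5
position: [0.6371, 0.0545, 0.1707]
eef_rot: [3.141, 0.0, 1.368]
force: [-0.1, -0.5, -0.4]
grip_width: 0.484
grip_force: 30.0
```

step_arm(moves=[{"jaw": 0.5, "translation": [0, 0, 0], "angular": [0, 0, 0]}, {"jaw": 0.55, "translation": [0, 0, 0], "angular": [0, 0, 0]}, {"jaw": 0.6, "translation": [0, 0, 0], "angular": [0, 0, 0]}, {"jaw": 0.7, "translation": [0, 0, 0], "angular": [0, 0, 0]}, {"jaw": 0.7, "translation": [0, 0, 0], "angular": [0, 0, 0]}, {"jaw": 0.7, "translation": [0, 0, 0], "angular": [0, 0, 0]}, {"jaw": 0.7, "translation": [0, 0, -2], "angular": [0, 0, 0]}, {"jaw": 0.7, "translation": [0, 0, -5], "angular": [0, 0, 0]}, {"jaw": 0.7, "translation": [0, 0, -9], "angular": [0, 0, 0]}, {"jaw": 0.7, "translation": [0, 0, -9], "angular": [0, 0, 0]}])

```text
time: 15.5
position: [0.6385, 0.0547, 0.2657]
eef_rot: [3.132, -0.001, 1.368]
force: [-0.1, -0.4, 0.7]
grip_width: 0.703
grip_force: 0.0
```

Run:
```python
from h import *
state()
F=grab('scene');S=cloud(F);G=grab('top');T=cloud(G)
u,v=proj(F,st(.046,-.045,.218)).astype(int);b,n=ball(F,S,u,v,18);d=b-O;print('wood stand',d@X,d@Y,d[2],n)
print('blue',ball(F,S,300,170),ball(G,T,224,216))
# tin: top face circle, both cams
for f,P,(v0,v1,u0,u1) in((F,S,(140,170,272,302)),(G,T,(208,248,182,218))):
    c=np.zeros(P.shape[:2],bool);c[v0:v1,u0:u1]=1
    q=P[c&(abs(P[...,2]-.042)<.006)&(f['color'].min(-1)>90)];print('tin',cv2.minEnclosingCircle(q[:,:2].astype(np.float32)),np.median(q,0),len(q))
plan([.523,.299,.20],down(np.radians(125)))
```

```text
15.5 pos [0.6385 0.0547 0.2657] stand [ 0.0483 -0.0437  0.2657] rpy [ 3.1323 -0.0007  1.3682] F [-0.0662 -0.4259  0.7204] q [-0.0987  0.5147  0.8916 -0.0003  1.726   0.1039] w 0.7025590305104906 0.0
wood stand 0.04269164090407459 -0.03265481068797684 0.20674649738165085 1244
blue (array([0.5221, 0.3004, 0.0206]), np.int64(149)) (array([0.5245, 0.2984, 0.0232]), np.int64(190))
tin ((0.4842177927494049, 0.3576456606388092), 0.0356982983648777) [0.4857 0.3562 0.0406] 245
tin ((0.48685821890830994, 0.3563738465309143), 0.03376774862408638) [0.4866 0.356  0.0439] 501
trans cm [ 21.62 -16.09   6.01] ang deg [  0.    0.  -46.6] rows>= 5.5
```

step_arm(moves=[{"jaw": 0.7, "translation": [4, -3, -1], "angular": [0, 0, -8]}, {"jaw": 0.7, "translation": [8, -6, -1], "angular": [0, 0, -16]}, {"jaw": 0.7, "translation": [12, -9, 0], "angular": [0, 0, -24]}, {"jaw": 0.7, "translation": [16, -12, 2], "angular": [0, 0, -32]}, {"jaw": 0.8, "translation": [20, -15, 4], "angular": [0, 0, -40]}, {"jaw": 0.8, "translation": [21.6, -16.1, 6], "angular": [0, 0, -45]}, {"jaw": 0.8, "translation": [21.6, -16.1, 6], "angular": [0, 0, -45]}, {"jaw": 0.8, "translation": [21.6, -16.1, 6], "angular": [0, 0, -45]}])

```text
time: 16.4
position: [0.5223, 0.2987, 0.1989]
eef_rot: [-3.138, -0.001, 2.153]
force: [-0.5, 0.4, 0.6]
grip_width: 0.8
grip_force: 0.0
```

Run:
```python
from h import *
state();plantip([.5232,.2992,.007],down(np.radians(123)))
F=grab('scene');cv2.imwrite('pics/crop7.png',cv2.resize(F['color'][110:230,270:410,::-1],None,fx=5,fy=5,interpolation=cv2.INTER_CUBIC))
c=(270,110,5);print('seatR ball',proj(F,st(.046,-.045,.218),c),'seatL',proj(F,st(.046,.045,.202),c))
```

```text
16.4 pos [0.5223 0.2987 0.1989] stand [-0.1146  0.1718  0.1989] rpy [-3.1383 -0.0005  2.153 ] F [-0.505   0.4047  0.5738] q [ 0.323   0.4758  1.1464 -0.0003  1.5228 -0.2592] w 0.7995325660392324 0.0
trans cm [-0.01  0.18 22.89] ang deg [-0.2 -0.   0.4] rows>= 4.6
seatR ball [372.5 326.1] seatL [396.2 232.4]
```

View pics/crop7.png

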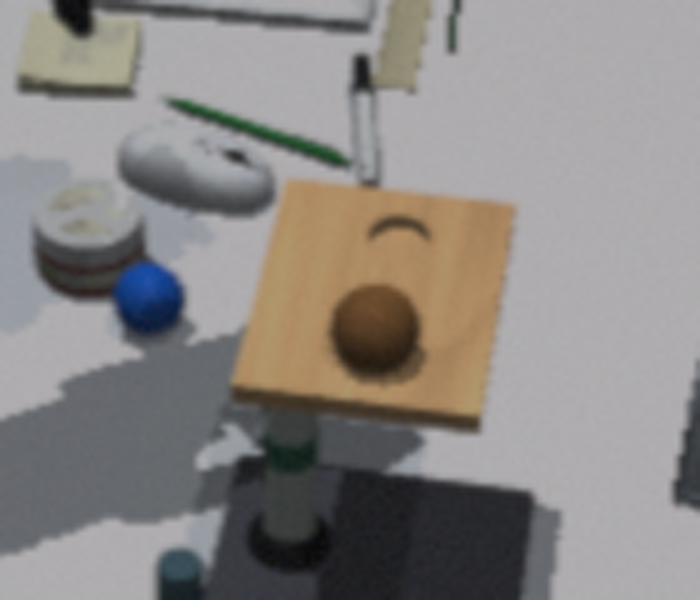

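The picture shows the wood ball seated in the right dimple (centre (375,329), predicted (372,326)), the left dimple at (400,228), and the blue ball still beside the tin at (150,298). Going down for the blue ball.

step_arm(moves=[{"jaw": 0.8, "translation": [0, 0.2, 5], "angular": [0, 0, 0]}, {"jaw": 0.8, "translation": [0, 0.2, 10], "angular": [0, 0, 0]}, {"jaw": 0.8, "translation": [0, 0.2, 15], "angular": [0, 0, 0]}, {"jaw": 0.8, "translation": [0, 0.2, 19], "angular": [0, 0, 0]}, {"jaw": 0.8, "translation": [0, 0.2, 21.5], "angular": [0, 0, 0]}, {"jaw": 0.8, "translation": [0, 0.2, 22.8], "angular": [0, 0, 0]}, {"jaw": 0.8, "translation": [0, 0.2, 22.8], "angular": [0, 0, 0]}, {"jaw": 0.3, "translation": [0, 0.2, 22.8], "angular": [0, 0, 0]}, {"jaw": 0.3, "translation": [0, 0.2, 22.8], "angular": [0, 0, 0]}, {"jaw": 0.3, "translation": [0, 0.2, 22.8], "angular": [0, 0, 0]}])

```text
time: 17.45
position: [0.525, 0.3, -0.0267]
eef_rot: [3.14, 0.0, 2.153]
force: [0.0, 0.2, 0.0]
grip_width: 0.55
grip_force: 0.0
```

step_arm(moves=[{"jaw": 0.3, "translation": [0, 0, 0], "angular": [0, 0, 0]}, {"jaw": 0.3, "translation": [0, 0, 0], "angular": [0, 0, 0]}, {"jaw": 0.3, "translation": [0, 0, 0], "angular": [0, 0, 0]}])

```text
time: 17.75
position: [0.5246, 0.3, -0.0272]
eef_rot: [3.141, 0.0, 2.154]
force: [-1.5, -0.4, 6.2]
grip_width: 0.487
grip_force: 30.0
```

step_arm(moves=[{"jaw": 0.3, "translation": [0, 0, -1], "angular": [0, 0, 0]}, {"jaw": 0.3, "translation": [0, 0, -4], "angular": [0, 0, 0]}, {"jaw": 0.3, "translation": [0, 0, -8], "angular": [0, 0, 0]}, {"jaw": 0.3, "translation": [0, 0, -12], "angular": [0, 0, 0]}, {"jaw": 0.3, "translation": [0, 0, -16], "angular": [0, 0, 0]}, {"jaw": 0.3, "translation": [0, 0, -20], "angular": [0, 0, 0]}, {"jaw": 0.3, "translation": [0, 0, -24], "angular": [0, 0, 0]}, {"jaw": 0.3, "translation": [0, 0, -26], "angular": [0, 0, 0]}, {"jaw": 0.3, "translation": [0, 0, -26], "angular": [0, 0, 0]}])

```text
time: 18.65
position: [0.5251, 0.3003, 0.2353]
eef_rot: [3.137, 0.001, 2.154]
force: [-0.3, -0.1, -1.2]
grip_width: 0.482
grip_force: 30.0
```

Run:
```python
from h import *
state();plan(st(.046,.045,.233),down(np.radians(78.4)))
s=observe();f=grab('scene');P=cloud(f);u,v=proj(f,s['position']+np.array([0,0,.05])).astype(int); b=ball(f,P,u,v,20)[0];print(b-s['position'])
```

```text
18.65 pos [0.5251 0.3003 0.2353] stand [-0.1121  0.174   0.2353] rpy [3.1366 0.0012 2.1536] F [-0.3322 -0.0674 -1.2116] q [ 0.3239  0.4575  1.0732  0.0001  1.6057 -0.2589] w 0.4816656107886994 29.999849796295166
trans cm [-20.3    2.07   0.27] ang deg [ 0.3 -0.  45. ] rows>= 5.2
[-0.001   0.0013  0.0473]
```

step_arm(moves=[{"jaw": 0.3, "translation": [-2, 0.2, 0], "angular": [0, 0, 5]}, {"jaw": 0.3, "translation": [-6, 0.6, 0], "angular": [0, 0, 13]}, {"jaw": 0.3, "translation": [-10, 1, 0], "angular": [0, 0, 21]}, {"jaw": 0.3, "translation": [-14, 1.4, 0], "angular": [0, 0, 29]}, {"jaw": 0.3, "translation": [-17.5, 1.8, 0], "angular": [0, 0, 37]}, {"jaw": 0.3, "translation": [-19.7, 2.1, 0.3], "angular": [0, 0, 42]}, {"jaw": 0.3, "translation": [-20.4, 2.1, 0.3], "angular": [0, 0, 45]}, {"jaw": 0.3, "translation": [-20.4, 2.1, 0.3], "angular": [0, 0, 45]}, {"jaw": 0.3, "translation": [-20.4, 2.1, 0.3], "angular": [0, 0, 45]}])

```text
time: 19.6
position: [0.6536, 0.1414, 0.2275]
eef_rot: [-3.138, 0.001, 1.37]
force: [-0.6, 1.1, -0.7]
grip_width: 0.487
grip_force: 30.0
```

Run:
```python
from h import *
state();plan(st(.0465,.0435,.1705),down(np.radians(78.4)))
s=observe();f=grab('scene');P=cloud(f);u,v=proj(f,s['position']+np.array([0,0,.05])).astype(int); b=ball(f,P,u,v,20)[0];d=b-O;print(b-s['position'],d@X,d@Y,d[2])
```

```text
19.6 pos [0.6536 0.1414 0.2275] stand [0.0457 0.0442 0.2275] rpy [-3.1382  0.0009  1.3697] F [-0.5847  1.136  -0.7292] q [ 0.0365  0.5901  0.863  -0.      1.6919  0.2375] w 0.4868006910697588 30.000023245811462
trans cm [-0.07  0.1   5.7 ] ang deg [-0.2  0.   0.1] rows>= 1.1
[0.0001 0.0011 0.0472] 0.0455635497937082 0.045297941183150676 0.27464777796252055
```

step_arm(moves=[{"jaw": 0.3, "translation": [0, 0.1, 2], "angular": [0, 0, 0]}, {"jaw": 0.3, "translation": [0, 0.1, 3.5], "angular": [0, 0, 0]}, {"jaw": 0.3, "translation": [0, 0.1, 5], "angular": [0, 0, 0]}, {"jaw": 0.3, "translation": [0, 0.1, 5.7], "angular": [0, 0, 0]}, {"jaw": 0.3, "translation": [0, 0.1, 5.7], "angular": [0, 0, 0]}, {"jaw": 0.3, "translation": [0, 0.1, 5.7], "angular": [0, 0, 0]}])

```text
time: 20.25
position: [0.6552, 0.1412, 0.1727]
eef_rot: [3.141, 0.0, 1.369]
force: [-0.7, -0.3, 0.0]
grip_width: 0.484
grip_force: 30.0
```

step_arm(moves=[{"jaw": 0.5, "translation": [0, 0, 0], "angular": [0, 0, 0]}, {"jaw": 0.55, "translation": [0, 0, 0], "angular": [0, 0, 0]}, {"jaw": 0.6, "translation": [0, 0, 0], "angular": [0, 0, 0]}, {"jaw": 0.7, "translation": [0, 0, 0], "angular": [0, 0, 0]}, {"jaw": 0.7, "translation": [0, 0, 0], "angular": [0, 0, 0]}, {"jaw": 0.7, "translation": [0, 0, 0], "angular": [0, 0, 0]}, {"jaw": 0.7, "translation": [0, 0, -2], "angular": [0, 0, 0]}, {"jaw": 0.7, "translation": [0, 0, -5], "angular": [0, 0, 0]}, {"jaw": 0.7, "translation": [0, 0, -9], "angular": [0, 0, 0]}, {"jaw": 0.7, "translation": [0, 0, -12], "angular": [0, 0, 0]}])

```text
time: 21.25
position: [0.6552, 0.1409, 0.2945]
eef_rot: [3.14, -0.0, 1.368]
force: [-0.5, 0.4, 0.3]
grip_width: 0.7
grip_force: 0.0
```

step_arm(moves=[{"jaw": 0.7, "translation": [0, -4, -1], "angular": [0, 0, 0]}, {"jaw": 0.7, "translation": [0, -8, -1], "angular": [0, 0, 0]}, {"jaw": 0.7, "translation": [0, -12, -1], "angular": [0, 0, 0]}, {"jaw": 0.7, "translation": [0, -16, -1], "angular": [0, 0, 0]}, {"jaw": 0.7, "translation": [0, -19, -1], "angular": [0, 0, 0]}, {"jaw": 0.7, "translation": [0, -19, -1], "angular": [0, 0, 0]}, {"jaw": 0.7, "translation": [0, -19, -1], "angular": [0, 0, 0]}, {"jaw": 0.7, "translation": [0, -19, -1], "angular": [0, 0, 0]}])

```text
time: 22.05
position: [0.4702, 0.1789, 0.3018]
eef_rot: [-3.141, 0.001, 1.368]
force: [0.1, -0.3, 0.7]
grip_width: 0.701
grip_force: 0.0
```

Run:
```python
from h import *
state()
F=grab('scene','end');G=grab('top');T=cloud(G)
cv2.imwrite('pics/crop8.png',cv2.resize(F['color'][110:260,250:400,::-1],None,fx=4,fy=4,interpolation=cv2.INTER_CUBIC))
c=(250,110,4)
print('R',proj(F,st(.046,-.045,.218),c),'L',proj(F,st(.046,.045,.218),c))
u,v=proj(F,st(.046,.045,.218)).astype(int);b=ball(F,cloud(F),u,v,18)[0];d=b-O;print('blue stand',d@X,d@Y,d[2])
for n,(v0,v1,u0,u1) in(('tin',(212,246,184,218)),('glue',(198,220,320,338)),('stapler',(205,275,400,432))):
    k=np.zeros(T.shape[:2],bool);k[v0:v1,u0:u1]=1;print(n,np.array(cv2.minAreaRect(T[k&(T[...,2]>.02)&(T[...,2]<.2)][:,:2].astype(np.float32))[0]))
```

```text
22.05 pos [0.4702 0.1789 0.3018] stand [-0.1416  0.044   0.3018] rpy [-3.1408  0.0006  1.3675] F [ 0.115  -0.2676  0.7122] q [ 0.128   0.2427  1.2126 -0.0003  1.6873  0.3313] w 0.7008774113218464 0.0
R [378.  260.9] L [398.1 166.4]
blue stand 0.045154616310431855 0.046423831269320745 0.21523461996353324
tin [0. 0.]
glue [0.5401 0.0151]
stapler [ 0.4585 -0.2212]
```

View pics/crop8.png

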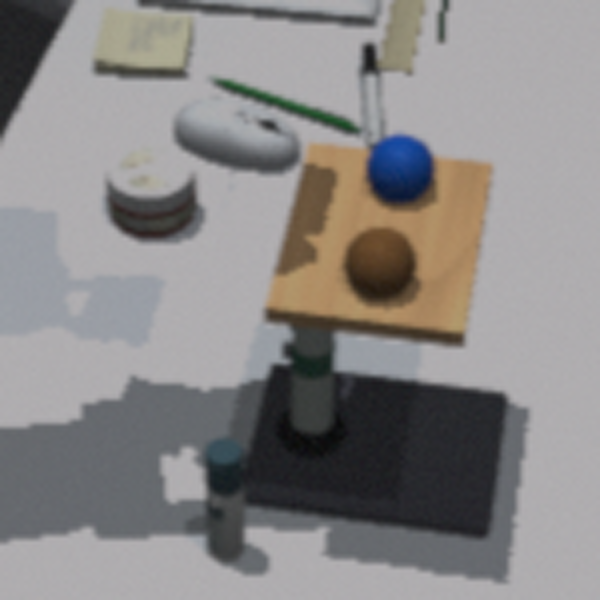

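The picture shows both balls seated: blue at (401,168) against a predicted (398,166), and wood at (380,263) against (378,261). The button is in the green band (293,350), the tin and glue stick stand where they were, and the gripper is clear. Handing in.

```bash
python3 -c "
from plant import *
print(finish_job())"
```

```text
the job is handed in; nothing more can be done
None
```

The tray is locked at the green-band hole after two presses, both balls sit in their dimples, the stapler, tin and glue stick are where they stood, and the job was handed in at about 22 s.

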